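# Tip the tube fittings out of their spring-lid box into the instrument tray

### The job

Get the four white tube fittings out for the set-up: swing the lid of the blue box right back until its spring hinge snaps over and holds it open, then pick the box up and, with its front lip low over the steel tray, tip all four fittings into the tray. Stand the empty box back upright on the bench with its lid still open, and leave the tray and the other things where they are.

Things in the scene. Friction and masses are not known exactly. Their poses are not given: they have to be found in the camera images.
- parts_box: loose blue plastic box, 84 (x) x 62 (y) x 28 (z) mm, walls 2.5 mm, about 0.31 kg with lid and fittings; origin at the centre of its underside, z up, hinge on its +x (rear) side, pouring front on its -x side. Its straight side walls (facing +y and -y, 62 mm apart, 84 mm long, 28 mm high) are the place to grip. It stands with its rear away from the robot, yaw within 0.35 of that
- lid_panel (a joint): hinge of the clear lid, about the box's y; 0 shut, grows as the lid's front edge swings up and back, stop at 2.65 (fully back, 30 degrees above level behind the box). An over-centre spring drives it shut below about 1.75 and on to the stop above, so it stays nowhere in between; at most 0.04 N m opens it (0.4 N at the knob), and about 0.03 N m holds it back when the box is tipped
- lid_hinge (a point): centre of the hinge pin, in the box's frame at x +47, y 0, z +30 mm
- lid_knob (a point): centre of the black ball knob (14 mm diameter) that stands on a 6 mm stem 19 mm ahead of the lid's front edge, 109 mm from the hinge pin, level with the pin when shut (30 mm above the bench), nothing beneath it. It turns freely between two fingers. The lid (3 mm thick, 62 mm wide) reaches 90 mm from the pin; shut, its underside is 28 mm above the bench
- pour_lip (a point): middle of the box's front top edge, over which it pours; in the box's frame at x -42, y 0, z +21.5 mm. Inside, the floor (its top 3 mm above the bench) is flat from the rear wall to x +6 mm, then a ramp rises at 21 degrees to this edge: pitched forward (front edge down) by 45 degrees the fittings slide out over it, at 28 degrees they stay in
- tray: loose stainless steel tray, open at the top, 96 (x) x 126 (y) x 23 (z) mm outside, walls 2 mm, floor 2 mm, 0.3 kg; origin at the centre of its underside
- fitting_1: white plastic tube fitting, 10 x 24 x 10 mm, 10 g, long along its own y; origin at the centre of its underside. Starts lying on the flat part of the box's floor; friction inside the box about 0.22
- fitting_2: white plastic tube fitting, 10 x 24 x 10 mm, 10 g, long along its own y; origin at the centre of its underside. Starts lying on the flat part of the box's floor; friction inside the box about 0.22
- fitting_3: white plastic tube fitting, 10 x 24 x 10 mm, 10 g, long along its own y; origin at the centre of its underside. Starts lying on the flat part of the box's floor; friction inside the box about 0.22
- fitting_4: white plastic tube fitting, 10 x 24 x 10 mm, 10 g, long along its own y; origin at the centre of its underside. Starts lying on the flat part of the box's floor; friction inside the box about 0.22
- cement_bottle: bystander: white dropper bottle with blue nozzle, 34 mm wide, 83 mm tall; origin at the centre of its underside
- saline_vial: bystander: small glass vial with blue cap, 24 mm wide, 53 mm tall; origin at the centre of its underside
- tape_roll: bystander: roll of white tape lying flat, 47 mm wide, 25 mm tall; origin at the centre of its underside
Not all that is in view belongs to the job. Of the things that look like the parts_box, take the one that is farthest to the robot's right at the start. Of the things that look like the tray, the larger one is meant.

How it is judged:
By the outcome, as a careful person would: the job done as asked, in the order asked, and still so for the second after the job is handed in, with the robot touching nothing.
It also fails if it takes over 67 s, if anything falls off the work surface, if the arm or the gripper's body presses on something with over 40 N, if the wrist force passes 120 N, or if a joint passes its speed limit or range.

### The arm

A 6-joint arm with a two-finger parallel gripper is mounted at the origin on a cart in front of the work surface, level with it; the furniture and walls round the work are solid. World frame = base frame: x ahead of the robot, y to its left, z up, the work surface at z = 0. Lengths are in m, angles in rad, forces in N, time in s.
With the tool pointing down it reaches from about 0.375 to 0.9 m from the base axis. Payload 3.1 kg.
Tool frame: the origin (TCP) lies on the centre line of the jaws, within the pads' length; the fingertips stand 22 mm ahead of it and the grasp point (between the pads) lies 3 mm ahead of it; z points along the fingers, y is the line along which they close (so a half turn about z gives the same grasp; the last joint's range is limited). The gripper opens to 85 mm and grips with 20 to 120 N. Pads are 22 mm wide; open, the fingers measure 114 mm over their backs; the gripper's body (76 mm by 85 mm) begins 54 mm behind the grasp point. The pads swing forward as they close: fully open they stand 13 mm farther back than shut.
Start: joints at [0.946, 0.527, 1.433, -0, 1.181, -0.178], TCP at [0.27, 0.564, 0.253] pointing down, gripper open.
Joint ranges: [-3.08, 3.08], [-0.75, 2.2], [0.22, 2.44], [-1.43, 4.57], [0, 2.65], [-2.85, 2.85]. Speed limits (rad/s): [2.79, 2.79, 3.14, 3.14, 3.14, 3.14].

### API

Orientations are given as a unit quaternion [x, y, z, w].
In Python, from station import sense, eyes, job gives the robot as it stands.
- The arm moves only by the shell command python3 -m pendant FILE [FORCE], which reads ROWS from the file FILE. ROWS is one flat JSON list of numbers that holds 1 to 20 rows one after another, with no inner brackets; each row has 5 numbers: dx, dy, dz in units of 5 mm, then a turn about the tool's z in units of 0.1 rad, then the opening from 0.0 (shut) to 1.0 (fully open); each row is the pose to reach, as a shift and turn from the pose commanded when the command began, along the tool's axes at that moment; what a row does not reach only later rows make up. A row lasts 1/10 s, in which the tool goes at most 0.05 m and 0.15 rad, less where a joint would pass 70% of its speed; a pose out of reach is approached as far as the arm can. The fingers move at their own pace and stop on an object; FORCE is the grip in N (left out, the last holds). Time passes only in rows, so rows that do not move let the fingers close. It prints the time, the measured TCP pose, the force, the opening and the grip force at its end. Input that does not fit is refused with a message, and nothing moves.
- sense(): the state, without advancing time (a new reading comes with each control period).
- eyes.snapshot(name): name is "scene" or "side" or "wrist"; returns a dict with "pixels" (384x512x3 uint8, red, green, blue), "range_z" (384x512 float32, m along the optical axis (not along the pixel's ray), 0 where there is no reading), "fov_y" (degrees; the focal length in pixels is half the picture's height over the tangent of half this angle, whatever the lens; pixels are square), "cx", "cy" (the principal point, pixels), "k1" (the pictures are not rectified: a ray, as slopes to the right and down, at radius r is drawn at 1 + k1 r^2 times it, then the intrinsics apply), "R" (3x3) and "t" (3): a world point X has camera coordinates R X + t; the wrist camera has in their place "hand_eye" (4x4, takes a point from camera to tool coordinates, whose origin is the TCP and whose axes are the flange's). Camera axes: x right, y down, z forward; pixel columns grow to the right and rows downward; lengths in m; the calibration is good to about 2 mm. A picture is of the moment at which its call begins: read the wrist's pose just before it.
- job.sign_off(): hands the job in; it is judged then, once.
The state is a dict: "t": time; "q": joint angles; "qd": joint speeds; "tau": joint torques, N m; "tcp_pos": TCP position; "tool_rot": TCP orientation; "force": force on the tool from outside, world axes, zero at the start; "ft_torque": the same for the moment, N m; "finger_gap": opening from 0.0 (shut) to 1.0 (fully open); "gripper_force": force on a finger pad.
Only numpy, scipy, OpenCV 4.12 (cv2) and the standard library are available. Lean on these libraries where they do the work, as an engineer would, in place of code of your own. Each camera call takes 0.05 s, during which the arm holds its last target. There are 200 camera calls.

## Working session

There is one attempt and no reset: what is moved stays moved. The work goes in short steps, Python scripts to look and compute and a shell command to move; the robot and the scene stay as the last step left them, time stands still between calls to the robot, and variables do not carry over. Pictures are saved under pics/ and viewed, at most 10 in all, crops included, and the job is handed in when it is done.

```bash
ls; mkdir -p pics; cat > h.py <<'E'
import numpy as np, cv2
from station import sense, eyes, job
from scipy.spatial.transform import Rotation as Ro
def snap(n):
    s=sense(); d=eyes.snapshot(n)
    f=d["pixels"].shape[0]/2/np.tan(np.radians(d["fov_y"])/2)
    K=np.array([[f,0,d["cx"]],[0,f,d["cy"]],[0,0,1.]])
    if "hand_eye" in d:
        T=np.eye(4);T[:3,:3]=Ro.from_quat(s["tool_rot"]).as_matrix();T[:3,3]=s["tcp_pos"]
        W=T@np.array(d["hand_eye"])
    else:
        W=np.eye(4);W[:3,:3]=np.array(d["R"]).T;W[:3,3]=-np.array(d["R"]).T@np.array(d["t"])
    d["K"]=K;d["W"]=W;return d
def slopes(d,uv):
    uv=np.asarray(uv,float).reshape(-1,1,2)
    return cv2.undistortPoints(uv,d["K"],np.array([d["k1"],0,0,0.])).reshape(-1,2)
def onplane(d,uv,z):
    s=slopes(d,uv);r=np.c_[s,np.ones(len(s))]@d["W"][:3,:3].T;c=d["W"][:3,3]
    return c+r*((z-c[2])/r[:,2])[:,None]
def bydepth(d,uv):
    uv=np.asarray(uv).reshape(-1,2);s=slopes(d,uv);z=d["range_z"][uv[:,1].astype(int),uv[:,0].astype(int)]
    return (np.c_[s,np.ones(len(s))]*z[:,None])@d["W"][:3,:3].T+d["W"][:3,3]
def cloud(d):
    v,u=np.mgrid[0:384,0:512];return bydepth(d,np.c_[u.ravel(),v.ravel()]).reshape(384,512,3)
def proj(d,X):
    Wi=np.linalg.inv(d["W"]);r=cv2.projectPoints(np.asarray(X,float).reshape(-1,1,3),cv2.Rodrigues(Wi[:3,:3])[0],Wi[:3,3],d["K"],np.array([d["k1"],0,0,0.]))
    return r[0].reshape(-1,2)
def save(d,n): cv2.imwrite("pics/"+n,d["pixels"][:,:,::-1])
E
python3 - <<'E'
from h import *
import pickle
for n in("scene","side"):
    d=snap(n);save(d,n+"0.png");pickle.dump(d,open(n+"0.pkl","wb"));print(n,d["W"].round(3).tolist(),d["fov_y"],d["k1"])
print(sense())
E
```

```text
pics
scene [[-0.828, -0.435, 0.355, 0.243], [-0.561, 0.642, -0.523, 0.498], [-0.0, -0.632, -0.775, 0.778], [0.0, 0.0, 0.0, 1.0]] 53.17183209544542 -0.06241947650763216
side [[0.921, -0.248, 0.301, 0.272], [-0.39, -0.598, 0.701, -0.784], [0.006, -0.763, -0.647, 0.74], [0.0, 0.0, 0.0, 1.0]] 49.14036554825899 -0.040441771797432025
{'t': 0.1, 'q': array([ 9.45508704e-01,  5.28396012e-01,  1.43376593e+00,  4.49409116e-05,
        1.18139923e+00, -1.78477634e-01]), 'qd': array([ 0.0003469 , -0.00238689, -0.00537133,  0.00026735,  0.00026343,
        0.00121315]), 'tau': array([ 2.96847338e-04, -4.43302774e+01, -1.78586429e+01, -2.51540150e-04,
        3.83636696e-03,  4.70378211e-06]), 'tcp_pos': array([0.26965371, 0.56317798, 0.25242003]), 'tool_rot': array([ 2.21559508e-01,  9.75146356e-01, -8.97710936e-04, -4.04118654e-04]), 'force': array([-0.28776936, -0.49949821, -0.26202762]), 'ft_torque': array([ 0.0648892 , -0.03837195,  0.03100318]), 'gripper_force': 0.0, 'finger_gap': 1.0019770701729513}
```

```bash
python3 -c "
import cv2,numpy as np
a=cv2.imread('pics/scene0.png');b=cv2.imread('pics/side0.png')
cv2.imwrite('pics/both0.png',cv2.resize(np.vstack([a,b]),(400,600))) "
```

```text
(no output)
```

View pics/scene0.png

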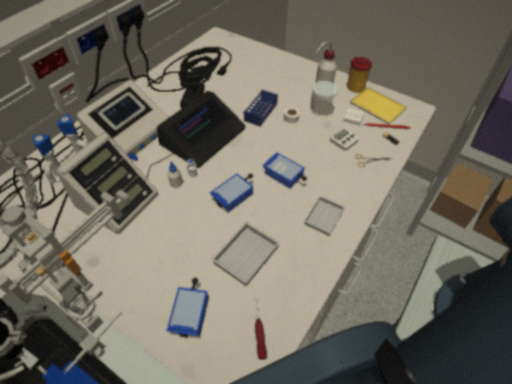

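View pics/side0.png

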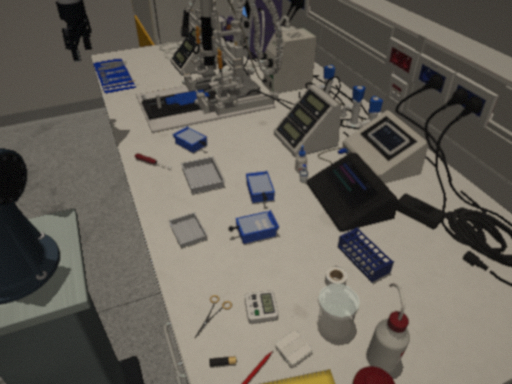

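The scene view shows three blue lidded boxes, at (188,310), (232,190) and (285,168), the last with its knob at about (304,183). There are two trays, at (246,253) and (324,215), with the bottle and vial at (175,175) and (192,166) and the tape at (291,115). In the side view the matching items are boxes at (190,138), (260,185) and (257,227), and trays at (203,176) and (187,230).

```bash
cat > m.py <<'E'
from h import *
import pickle
for n in("scene","side"):
    d=pickle.load(open(n+"0.pkl","rb"));C=cloud(d)
    hsv=cv2.cvtColor(d["pixels"],cv2.COLOR_RGB2HSV)
    m=((hsv[...,0]>98)&(hsv[...,0]<128)&(hsv[...,1]>70)&(C[...,2]>0.005)&(C[...,2]<0.06)&(C[...,0]>0.2)).astype(np.uint8)
    k,l,st,ce=cv2.connectedComponentsWithStats(m)
    for i in range(1,k):
        if st[i,4]<150: continue
        P=C[l==i];Q=P[P[:,2]>np.percentile(P[:,2],60)-0.004]
        cnt=max(cv2.findContours((l==i).astype(np.uint8),0,2)[0],key=cv2.contourArea).reshape(-1,2)
        X=onplane(d,cnt,0.028)[:,:2]
        r=cv2.minAreaRect((X*1000).astype(np.float32))
        print(n,ce[i].round(),st[i,4],"z pct",np.percentile(P[:,2],[10,50,90]).round(3),"top mean",Q.mean(0).round(4),"rect",np.round(r[0],1),np.round(r[1],1),round(r[2],1))
    for uv in {"scene":[(304,183),(250,176),(195,283),(246,253),(324,215),(291,115),(175,175),(192,166)],"side":[(233,235),(265,208),(203,176),(187,230),(336,275),(303,165)]}[n]:
        print(uv,bydepth(d,[uv])[0].round(3),onplane(d,[uv],.03)[0].round(3), onplane(d,[uv],.0)[0].round(3))
E
python3 m.py
```

```text
scene [260. 108.] 385 z pct [0.014 0.037 0.041] top mean [ 0.7421 -0.2846  0.0398] rect [ 747.1 -285.4] [ 61.  149.1] 7.5
scene [281. 173.] 357 z pct [0.011 0.027 0.034] top mean [ 0.5653 -0.0996  0.0324] rect [ 557.2 -103.7] [ 78.4 100.7] 86.4
scene [232. 197.] 359 z pct [0.013 0.031 0.035] top mean [0.6185 0.0456 0.0329] rect [622.1  30.7] [97.2 73.7] 78.1
scene [188. 318.] 497 z pct [0.025 0.032 0.034] top mean [0.5083 0.3416 0.0326] rect [515.6 330.3] [65.4 95.7] 26.1
scene [ 67. 375.] 851 z pct [0.035 0.038 0.04 ] top mean [0.6157 0.5532 0.0381] rect [619.  544.9] [112.9  41. ] 35.9
(304, 183) [ 0.496 -0.114  0.002] [ 0.487 -0.092  0.03 ] [ 0.497 -0.116  0.   ]
(250, 176) [ 0.611 -0.03   0.036] [ 0.614 -0.035  0.03 ] [ 0.629 -0.056 -0.   ]
(195, 283) [0.541 0.276 0.032] [0.542 0.276 0.03 ] [0.553 0.267 0.   ]
(246, 253) [0.503 0.145 0.004] [0.494 0.156 0.03 ] [0.504 0.143 0.   ]
(324, 215) [ 0.404 -0.052  0.001] [ 0.398 -0.032  0.03 ] [ 0.405 -0.053  0.   ]
(291, 115) [ 0.652 -0.308  0.025] [ 0.649 -0.302  0.03 ] [ 0.665 -0.334  0.   ]
(175, 175) [0.765 0.081 0.046] [0.777 0.072
[... 451 characters left out ...]
de [259. 230.] 449 z pct [0.009 0.026 0.033] top mean [ 0.5649 -0.1252  0.0308] rect [ 557.3 -122. ] [84.1 96.1] 85.2
side [365. 254.] 798 z pct [0.012 0.038 0.041] top mean [ 0.7438 -0.2975  0.0393] rect [ 746.1 -291.6] [ 76.4 143.3] 7.0
(233, 235) [ 0.502 -0.1   -0.002] [ 0.492 -0.13   0.03 ] [ 0.502 -0.102  0.   ]
(265, 208) [ 0.614 -0.04  -0.002] [ 0.599 -0.073  0.03 ] [ 0.613 -0.043  0.   ]
(203, 176) [0.503 0.148 0.002] [0.495 0.113 0.03 ] [0.504 0.151 0.   ]
(187, 230) [ 0.403 -0.041 -0.002] [ 0.397 -0.073  0.03 ] [ 0.402 -0.043  0.   ]
(336, 275) [ 0.667 -0.31   0.006] [ 0.654 -0.326  0.03 ] [ 0.67  -0.307  0.   ]
(303, 165) [0.758 0.028 0.051] [0.773 0.053 0.03 ] [0.794 0.088 0.   ]
```

The target is the box near (0.565, -0.11), and the tray centre is near (0.503, 0.147). Next I'll refine both from the point clouds.

```bash
cat > m2.py <<'E'
from h import *
import pickle
for n in("scene","side"):
    d=pickle.load(open(n+"0.pkl","rb"));C=cloud(d)
    def reg(x0,x1,y0,y1,z0,z1): return (C[...,0]>x0)&(C[...,0]<x1)&(C[...,1]>y0)&(C[...,1]<y1)&(C[...,2]>z0)&(C[...,2]<z1)
    def comp(m,seed):
        k,l,st,ce=cv2.connectedComponentsWithStats(m.astype(np.uint8));i=1+np.argmin(np.hypot(*(ce[1:]-seed).T)+1e3*(st[1:,4]<15));return l==i,ce[i],st[i]
    s=dict(scene=(283,168),side=(257,228))[n]
    m,c,st=comp(reg(.42,.66,-.2,-.03,.024,.045),s)
    P=C[m];r=cv2.minAreaRect((P[:,:2]*1000).astype(np.float32));print(n,"lid",c,np.round(r,1) if 0 else r,P.mean(0).round(4),np.percentile(P[:,2],[5,50,95]).round(4))
    # rays of blue mask on top plane
    hsv=cv2.cvtColor(d["pixels"],cv2.COLOR_RGB2HSV)
    bk=(hsv[...,2]<75); v,u=np.nonzero(bk); w=np.hypot(u-s[0],v-s[1])<35; u,v=u[w],v[w]
    X=onplane(d,np.c_[u,v],.03); q=(X[:,0]<.53); 
    print(" dark",q.sum(),np.median(np.c_[u,v][q],0),np.median(X[q],0).round(4), C[v,u][q].round(3)[:6].tolist())
    t=dict(scene=(246,253),side=(203,176))[n]
    for z0 in (.012,.018):
        m=reg(.41,.60,.05,.25,z0,.035);P=C[m];r=cv2.minAreaRect((P[:,:2]*1000).astype(np.float32));print(" tray",len(P),r,np.percentile(P[:,:2],[1,99],axis=0).round(3).tolist())
    for nm,b in dict(bottle=(.72,.84,.04,.13,.03,.12),vial=(.7,.82,-.02,.04,.02,.1),smalltray=(.33,.47,-.12,.02,.008,.04)).items():
        P=C[reg(*b)];print(" ",nm,len(P),P.min(0).round(3),P.max(0).round(3))
a=[]
for n,(x,y,w,h) in dict(scene=(210,135,120,100),side=(200,185,120,100)).items():
    a.append(cv2.resize(cv2.imread(f"pics/{n}0.png")[y:y+h,x:x+w],(390,325),interpolation=2))
cv2.imwrite("pics/crop0.png",np.hstack(a))
E
python3 m2.py
```

```text
scene lid [284.0141844  167.32624113] ((548.13037109375, -110.88287353515625), (64.54147338867188, 117.54072570800781), 85.62923431396484) [ 0.5561 -0.1079  0.0324] [0.0286 0.0326 0.0353]
 dark 33 [301. 177.] [ 0.5065 -0.1069  0.03  ] [[0.513, -0.106, 0.035], [0.516, -0.119, 0.021], [0.514, -0.121, 0.02], [0.514, -0.128, 0.014], [0.511, -0.104, 0.034], [0.509, -0.105, 0.034]]
 tray 515 ((502.94256591796875, 143.21209716796875), (130.5101776123047, 234.3142547607422), 17.992403030395508) [[0.42, 0.082], [0.551, 0.226]]
 tray 378 ((527.2640380859375, 132.48190307617188), (153.87159729003906, 153.6179962158203), 86.87879180908203) [[0.451, 0.076], [0.562, 0.212]]
  bottle 185 [0.757 0.06  0.03 ] [0.79  0.092 0.085]
  vial 410 [ 0.747 -0.02   0.02 ] [0.819 0.038 0.061]
  smalltray 231 [ 0.367 -0.094  0.008] [0.44  0.001 0.022]
side lid [256.11866502 223.14585909] ((549.2767333984375, -110.76082611083984), (68.2414779663086, 118.55655670166016), 84.60672760009766) [ 0.5576 -0.1147  0.0308] [0.0271 0.031  0.0336]
 dark 65 [241. 236.] [ 0.5092 -0.1402  0.03  ] [[0.516, -0.092, 0.02], [0.508, -0.108, 0.034], [0.511, -0.108, 0.033], [0.513, -0.109, 0.033], [0.493, -0.109, 0.037], [0.495, -0.109, 0.036]]
 tray 309 ((484.63067626953125, 147.8223876953125), (134.70547485351562, 130.4188232421875), 87.08729553222656) [[0.453, 0.081], [0.55, 0.211]]
 tray 192 ((501.7001953125, 145.52365112304688), (131.84869384765625, 96.09028625488281), 87.08729553222656) [[0.452, 0.081], [0.551, 0.211]]
  bottle 188 [0.76  0.056 0.03 ] [0.839 0.13  0.083]
  vial 215 [ 0.747 -0.02   0.02 ] [0.82  0.039 0.057]
  smalltray 219 [ 0.367 -0.097  0.008] [ 0.44  -0.001  0.019]
```

View pics/crop0.png

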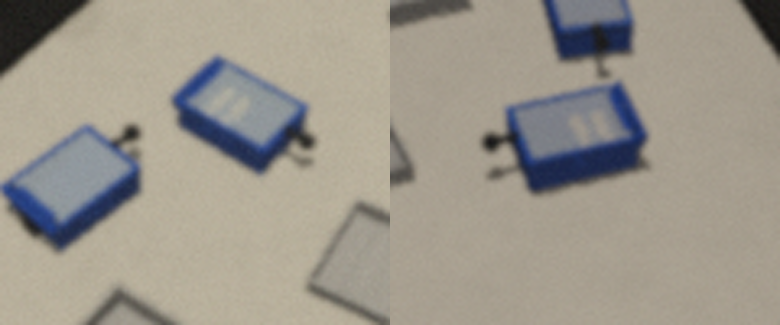

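The crop shows the knob at scene pixel (304.2,178.4) and side pixel (230.8,228.7), pointing toward the robot. The box yaw is about -5°.

```bash
cat >> h.py <<'E'
def tri(ds,uvs):
    A=np.zeros((3,3));b=np.zeros(3)
    for d,uv in zip(ds,uvs):
        s=slopes(d,uv)[0];r=d["W"][:3,:3]@np.r_[s,1];r/=np.linalg.norm(r);M=np.eye(3)-np.outer(r,r);A+=M;b+=M@d["W"][:3,3]
    return np.linalg.solve(A,b)
def togo(target,yaw):
    "shift in tool axes and turn, so that tool y lies along box y (mod half turn)"
    s=sense();R=Ro.from_quat(s["tool_rot"]).as_matrix();d=R.T@(np.array(target)-s["tcp_pos"])
    a=np.arctan2(R[1,1],R[0,1]);t=-(yaw+np.pi/2-a);t=(t+np.pi/2)%np.pi-np.pi/2
    print("t",round(s["t"],2),"tcp",s["tcp_pos"].round(4),"shift",d.round(4),"turn",round(t,3),"q",s["q"].round(2))
E
python3 - <<'E'
from h import *
import pickle
a,b=[pickle.load(open(n+"0.pkl","rb")) for n in("scene","side")]
k=tri([a,b],[(304.2,178.4),(230.8,228.7)]);print(k,proj(a,k),proj(b,k))
y=-0.085;e=np.array([np.cos(y),np.sin(y)])
print("pin",k[:2]+.109*e,"box",k[:2]+.062*e)
togo([k[0],k[1],.14],y)
E
```

```text
[ 0.49478936 -0.10715552  0.02853849] [[304.08988682 178.3180666 ]] [[230.67029217 228.77171968]]
pin [ 0.60339583 -0.11640937] box [ 0.55656552 -0.11241918]
t 0.1 tcp [0.2697 0.5632 0.2524] shift [-0.4927 -0.507   0.1132] turn -0.362 q [ 0.95  0.53  1.43  0.    1.18 -0.18]
```

Units first: shifts go in units of 5 mm and turns go in units of 0.1 rad. So -0.507 m is -101.4, -0.493 m is -98.6, -0.362 rad is -3.62.

```bash
echo '[-98.6,-101.4,16,-3.62,1,-98.6,-101.4,16,-3.62,1,-98.6,-101.4,16,-3.62,1,-98.6,-101.4,16,-3.62,1,-98.6,-101.4,16,-3.62,1,-98.6,-101.4,16,-3.62,1,-98.6,-101.4,16,-3.62,1,-98.6,-101.4,16,-3.62,1,-98.6,-101.4,16,-3.62,1,-98.6,-101.4,16,-3.62,1,-98.6,-101.4,16,-3.62,1,-98.6,-101.4,16,-3.62,1,-98.6,-101.4,16,-3.62,1,-98.6,-101.4,16,-3.62,1,-98.6,-101.4,16,-3.62,1,-98.6,-101.4,16,-3.62,1,-98.6,-101.4,16,-3.62,1]' > path.dat && python3 -m pendant path.dat 20 | tail -3
python3 - <<'E'
from h import *
d=snap("wrist");save(d,"w1.png");import pickle;pickle.dump(d,open("w1.pkl","wb"))
print(d["W"].round(3).tolist(),proj(d,[.495,-.107,.0285]))
togo([.4948,-.107,.042],-.085)
E
```

```text
force: [-0.0, -0.7, 0.7]
finger_gap: 0.997
gripper_force: 0.0
[[0.085, 0.96, 0.265, 0.427], [0.996, -0.082, -0.022, -0.1], [0.001, 0.266, -0.964, 0.294], [0.0, 0.0, 0.0, 1.0]] [[247.18003964 193.26658345]]
t 1.85 tcp [ 0.4942 -0.1048  0.1731] shift [-0.0011 -0.0023  0.1311] turn 0.001 q [-0.43  0.49  1.81  0.    0.85 -1.92]
```

View pics/w1.png

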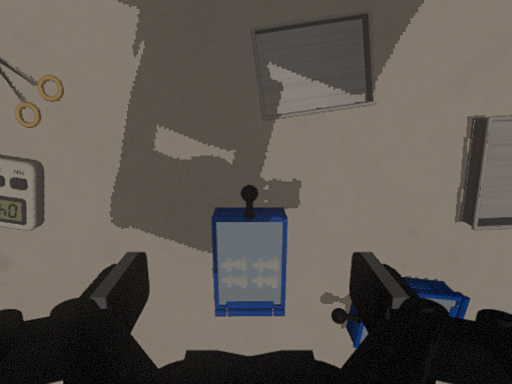

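The wrist view puts the knob at (249,193), within 2 px of the prediction, and the box edges run vertically, so yaw is -0.085. The fittings show at (250,270), and the neighbouring box's knob is at (340,316). I'll grip the knob next.

```bash
python3 - <<'E'
from h import *
import pickle
d=pickle.load(open("w1.pkl","rb"))
print(onplane(d,[(249.5,193),(340,316)],.03).round(4).tolist(),onplane(d,[(250,209),(212,303),(287,303)],.0285).round(4).tolist())
E
echo '[-0.2,-0.2,10,0,1,-0.2,-0.2,20,0,1,-0.2,-0.2,26.2,0,0.6,-0.2,-0.2,26.2,0,0,-0.2,-0.2,26.2,0,0,-0.2,-0.2,26.2,0,0,-0.2,-0.2,26.2,0,0,-0.2,-0.2,26.2,0,0,-0.2,-0.2,26.2,0,0,-0.2,-0.2,26.2,0,0]' > path.dat && python3 -m pendant path.dat 20
```

```text
[[0.4946, -0.1051, 0.03], [0.6149, -0.0339, 0.03]] [[0.5084, -0.1059, 0.0285], [0.5927, -0.1469, 0.0285], [0.5984, -0.0804, 0.0285]]
t: 2.85
tcp_pos: [0.497, -0.1078, 0.0433]
tool_rot: [0.042, 0.999, -0.0, 0.001]
force: [0.5, 0.6, 4.3]
finger_gap: 0.133
gripper_force: 19.6
```

Converted, -0.164 m is -32.8, -0.1338 m is -26.76.

```bash
echo '[-0.26,0,-3.26,0,0,-1,0,-6.44,0,0,-2.2,0,-9.48,0,0,-3.8,0,-12.3,0,0,-5.8,0,-14.8,0,0,-8.2,0,-17.08,0,0,-11,0,-19,0,0,-13.9,0,-20.32,0,0,-17,0,-21.24,0,0,-20.26,0,-21.74,0,0,-23.5,0,-21.76,0,0,-26.76,0,-21.22,0,0,-29.8,0,-20.22,0,0,-32.8,0,-18.82,0,0,-34.8,0,-17.6,0,0,-34.8,0,-17.6,0,0]' > path.dat && python3 -m pendant path.dat
python3 - <<'E'
from h import *
d=snap("scene");save(d,"s2.png");cv2.imwrite("pics/s2c.png",cv2.resize(d["pixels"][60:260,180:420,::-1],(720,600)))
E
```

```text
t: 4.45
tcp_pos: [0.67, -0.1226, 0.1289]
tool_rot: [0.042, 0.999, 0.0, -0.001]
force: [0.0, 0.5, 0.8]
finger_gap: 0.001
gripper_force: 0.0
```

View pics/s2c.png

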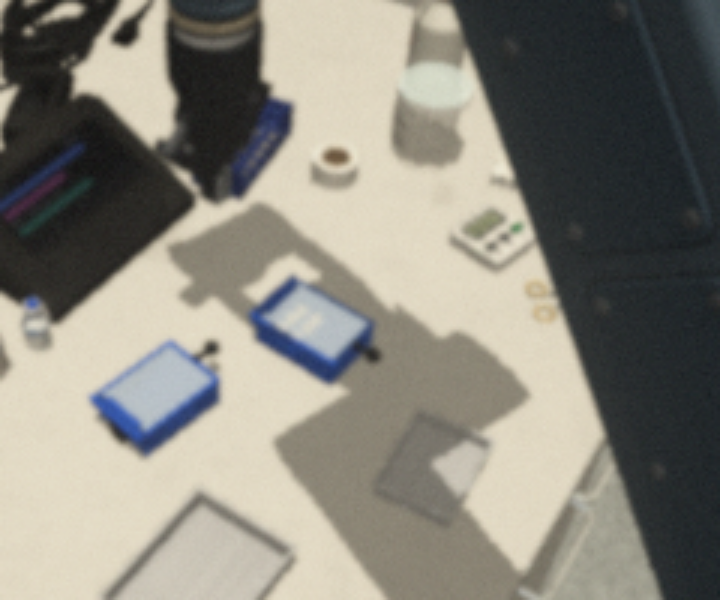

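The knob slipped out and the lid is shut again. The box hasn't moved, with its knob at scene pixel (304,178). I'd gripped it too high, so I'll retry lower and firmer.

```bash
echo '[10,0.4,0,0,1,20,0.4,0,0,1,30,0.4,0,0,1,35,0.4,0,0,1,35,0.4,9,0,1,35,0.4,19,0,1,35,0.4,19,0,1]' > path.dat && python3 -m pendant path.dat 40|head -3; python3 -c "
from h import *
togo([.4948,-.1055,.034],-.085)"
```

```text
t: 5.2
tcp_pos: [0.49, -0.1036, 0.0289]
tool_rot: [0.043, 0.999, 0.003, -0.008]
t 5.2 tcp [ 0.49   -0.1036  0.0289] shift [-0.0048 -0.0015 -0.0052] turn -0.001 q [-0.43  0.76  1.88 -0.    0.52 -1.92]
```

```bash
echo '[0,0,0,0,1,0,0,0,0,1,0,0,0,0,1]' > path.dat && python3 -m pendant path.dat|head -2; python3 -c "
from h import *
togo([.4948,-.1055,.034],-.085)
d=snap('wrist');save(d,'w3.png')"
```

```text
t: 5.5
tcp_pos: [0.4975, -0.1063, 0.0386]
t 5.5 tcp [ 0.4975 -0.1063  0.0386] shift [0.0028 0.0006 0.0046] turn 0.001 q [-0.43  0.74  1.87 -0.    0.52 -1.92]
```

Converted, 0.005 m is 1, 0.0025 m is 0.5.

```bash
echo '[0.5,0.1,1,0,1,0.5,0.1,1,0,0.5,0.5,0.1,1,0,0,0.5,0.1,1,0,0,0.5,0.1,1,0,0,0.5,0.1,1,0,0,0.5,0.1,1,0,0]' > path.dat && python3 -m pendant path.dat 40; echo '[-0.26,0,-3.26,0,0,-1,0,-6.44,0,0,-1,0,-6.44,0,0]' > path.dat && python3 -m pendant path.dat
```

```text
t: 6.25
tcp_pos: [0.4932, -0.1049, 0.0302]
tool_rot: [0.042, 0.999, -0.0, -0.0]
force: [-0.1, 0.3, 1.4]
finger_gap: 0.129
gripper_force: 38.9
t: 6.55
tcp_pos: [0.4991, -0.1056, 0.0636]
tool_rot: [0.042, 0.999, -0.0, 0.001]
force: [-0.4, 0.4, -1.7]
finger_gap: 0.126
gripper_force: 39.0
```

Gripping works at this height. The fingertips reach below the lid edge, so past about 0.85 rad I'll release the knob and push the lid edge back with the fingers' rear faces.

Converted, -0.0497 m is -9.94, -0.046 m is -9.2.

```bash
echo '[-1.66,0,-4.02,0,0,-4.12,0,-7.6,0,0,-5.62,0,-9.2,0,0,-6.42,0,-9.94,0,0,-6.42,0,-9.94,0,0]' > path.dat && python3 -m pendant path.dat; echo '[-0.6,0,0,0,0.35,-0.6,0,0,0,0.35,-0.6,0,0,0,0.35,-0.6,0,0,0,0.35]' > path.dat && python3 -m pendant path.dat
python3 - <<'E'
from h import *
d=snap("side");cv2.imwrite("pics/s4c.png",cv2.resize(d["pixels"][100:300,150:390,::-1],(720,600)))
E
```

```text
t: 7.05
tcp_pos: [0.5302, -0.108, 0.1118]
tool_rot: [0.042, 0.999, -0.0, -0.0]
force: [-1.0, -0.1, -1.7]
finger_gap: 0.128
gripper_force: 38.9
t: 7.45
tcp_pos: [0.5329, -0.1082, 0.1119]
tool_rot: [0.042, 0.999, 0.0, -0.0]
force: [0.2, 1.2, -0.4]
finger_gap: 0.35
gripper_force: 0.2
```

View pics/s4c.png

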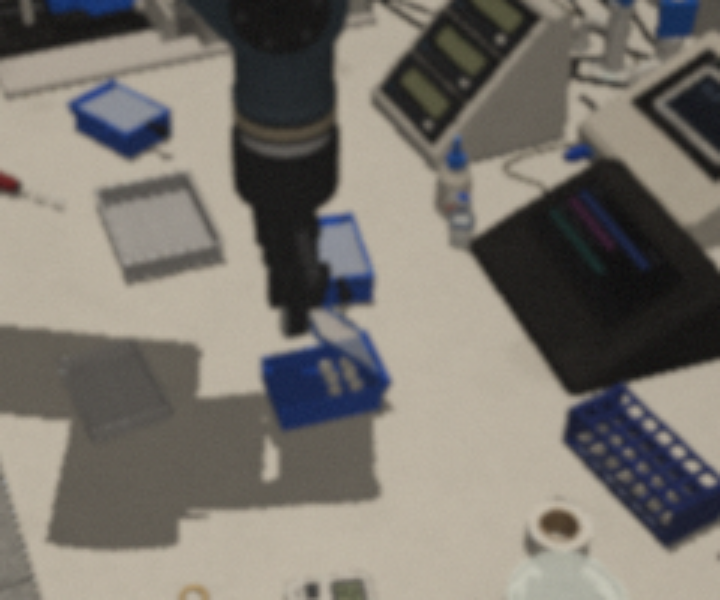

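The lid stands about 50° open, at crop (350,340), and rests on the fingers. I'll push it over now.

Converted, -0.108 m is -21.6, -0.097 m is -19.4.

```bash
echo '[-1.8,0,-1.2,0,0.35,-3.6,0,-2,0,0.35,-5.6,0,-2.8,0,0.35,-8,0,-3.4,0,0.35,-10,0,-3.8,0,0.35,-12.2,0,-4,0,0.35,-14.6,0,-3.8,0,0.35,-17,0,-3.4,0,0.35,-19.4,0,-2.4,0,0.35,-21.6,0,-1.4,0,0.35,-21.6,0,-1.4,0,0.35,-21.6,0,-12,0,0.35]' > path.dat && python3 -m pendant path.dat
python3 - <<'E'
from h import *
a=snap("side");b=snap("scene");import pickle;pickle.dump((a,b),open("p5.pkl","wb"))
cv2.imwrite("pics/s5c.png",np.hstack([cv2.resize(a["pixels"][160:270,200:310,::-1],(400,400)),cv2.resize(b["pixels"][110:220,230:340,::-1],(400,400))]))
E
```

```text
t: 8.7
tcp_pos: [0.6355, -0.1156, 0.1608]
tool_rot: [0.042, 0.999, 0.003, -0.009]
force: [0.4, 0.1, 0.8]
finger_gap: 0.349
gripper_force: 0.0
```

View pics/s5c.png

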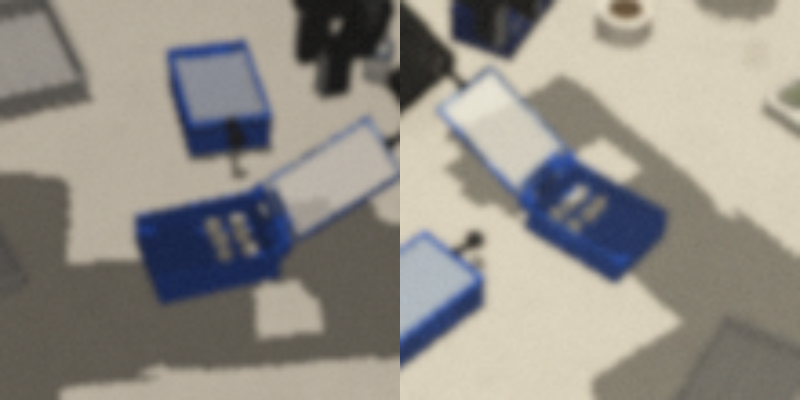

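The lid is fully back and holding in both views, with the fittings inside. Next I'll re-measure the box and work out the grip pose.

```bash
cat > box.py <<'E'
from h import *
import pickle,sys
def boxpose(ds,c0):
    A=[]
    for d in ds:
        C=cloud(d);hsv=cv2.cvtColor(d["pixels"],cv2.COLOR_RGB2HSV)
        m=(hsv[...,0]>98)&(hsv[...,0]<128)&(hsv[...,1]>90)&(C[...,2]>.012)&(C[...,2]<.031)&(np.hypot(C[...,0]-c0[0],C[...,1]-c0[1])<.062)
        k,l,st,ce=cv2.connectedComponentsWithStats(m.astype(np.uint8));P=C[l==1+np.argmax(st[1:,4])]
        r=cv2.minAreaRect((P[:,:2]*1000).astype(np.float32));print(len(P),np.round(r[0],1),np.round(r[1],1),round(r[2],1));A.append(P)
    r=cv2.minAreaRect((np.vstack(A)[:,:2]*1000).astype(np.float32));print("all",r)
if __name__=="__main__":
    boxpose(pickle.load(open("p5.pkl","rb")),(.553,-.11))
    y=-.085;c=np.array([.555,-.111]);e=np.array([np.cos(y),np.sin(y)])
    p=c+.033*e;togo([*p,.036],y)
E
python3 box.py
```

```text
481 [ 561.9 -114.6] [65.6 89.5] 83.8
419 [ 560.7 -111.6] [64.9 90.5] 84.0
all ((561.0504760742188, -113.58714294433594), (68.19925689697266, 91.08228302001953), 85.2937240600586)
t 8.8 tcp [ 0.644  -0.1185  0.174 ] shift [0.0576 0.0003 0.1375] turn 0.0 q [-0.35  0.65  1.43 -0.    1.05 -1.84]
```

The lid must stay clear of the gripper body when the box is tipped, so the grip has to be near the box's front. The tool can't pitch, so the box needs pre-pitching against something. I'll measure the rack and console as possible props.

```bash
python3 - <<'E'
from h import *
import pickle
for n in("scene","side"):
    d=pickle.load(open(n+"0.pkl","rb"));C=cloud(d)
    m=(C[...,0]>.68)&(C[...,0]<.82)&(C[...,1]>-.4)&(C[...,1]<-.18)&(C[...,2]>.034)&(C[...,2]<.05)
    hsv=cv2.cvtColor(d["pixels"],cv2.COLOR_RGB2HSV);m&=(hsv[...,0]>98)&(hsv[...,0]<130)&(hsv[...,1]>90)
    P=C[m];r=cv2.minAreaRect((P[:,:2]*1000).astype(np.float32));print(n,len(P),cv2.boxPoints(r).round(0).tolist(),np.percentile(P[:,2],[10,50,90]).round(4),P[:,1].min(),P[:,1].max())
    for x0,x1,y0,y1 in [(.70,.78,-.16,-.02),(.76,.84,-.16,-.02),(.84,.92,-.16,-.02)]:
        q=(C[...,0]>x0)&(C[...,0]<x1)&(C[...,1]>y0)&(C[...,1]<y1)&(C[...,2]>.006);Q=C[q]
        if len(Q):print("  console",x0,len(Q),Q[:,0].min().round(3),np.percentile(Q[:,2],[5,50,95]).round(3))
    q=(np.abs(C[...,0]-.655)<.05)&(np.abs(C[...,1]+.31)<.06)&(C[...,2]>.015)&(C[...,2]<.05);Q=C[q];print("  tape",Q[:,:2].min(0).round(3),Q[:,:2].max(0).round(3))
E
```

```text
scene 152 [[716.0, -232.0], [725.0, -347.0], [773.0, -344.0], [765.0, -228.0]] [0.0372 0.0395 0.0421] -0.3456110031309758 -0.22868237034868655
  console 0.7 680 0.703 [0.012 0.029 0.04 ]
  console 0.76 1421 0.76 [0.03  0.053 0.072]
  console 0.84 721 0.84 [0.074 0.081 0.085]
  tape [ 0.608 -0.37 ] [ 0.68  -0.295]
side 437 [[715.0, -234.0], [730.0, -356.0], [781.0, -350.0], [766.0, -228.0]] [0.0374 0.0394 0.0411] -0.3546845936516323 -0.22803597152142618
  console 0.7 640 0.745 [0.011 0.027 0.038]
  console 0.76 1442 0.76 [0.028 0.052 0.071]
  console 0.84 769 0.84 [0.073 0.081 0.085]
  tape [ 0.633 -0.344] [ 0.679 -0.296]
```

```bash
python3 - <<'E'
from h import *
import pickle
for n in("scene","side"):
    d=pickle.load(open(n+"0.pkl","rb"));C=cloud(d)
    q=(C[...,0]>.7)&(C[...,0]<.95)&(C[...,1]>-.2)&(C[...,1]<.05)&(C[...,2]>.02)&(C[...,2]<.12)&(d["pixels"].max(2)<70)
    k,l,st,ce=cv2.connectedComponentsWithStats(q.astype(np.uint8));P=C[l==1+np.argmax(st[1:,4])]
    A=np.c_[P[:,:2],np.ones(len(P))]
    w=np.ones(len(P),bool)
    for _ in range(6):
        c=np.linalg.lstsq(A[w],P[w,2],rcond=None)[0];r=P[:,2]-A@c;w=np.abs(r)<.004
    g=np.hypot(*c[:2]);print(n,len(P),w.sum(),"slope deg",np.degrees(np.arctan(g)).round(1),"uphill dir deg",np.degrees(np.arctan2(c[1],c[0])).round(1),c.round(4))
    h=cv2.convexHull((P[w][:,:2]*1000).astype(np.float32));h=cv2.approxPolyDP(h,12,True).reshape(-1,2);print([(int(x),int(y),int(1000*(c@[x/1e3,y/1e3,1]))) for x,y in h])
E
```

```text
scene 3700 1708 slope deg 23.3 uphill dir deg -9.5 [ 0.4244 -0.0712 -0.2948]
[(882, 1, 79), (753, 0, 25), (755, -145, 36), (785, -192, 52), (870, -192, 88), (893, -30, 86)]
side 3399 2616 slope deg 29.1 uphill dir deg -3.8 [ 0.5557 -0.0372 -0.3983]
[(871, -9, 86), (756, -3, 22), (742, -194, 21), (866, -188, 90)]
```

The console is a wedge of about 26°, rising away from the robot at about the box's yaw, so pressing the box onto it will pitch it in the grip. First I'll grip near the box's front.

Units first: shifts go in units of 5 mm and turns go in units of 0.1 rad. So 0.15 m is 30, 0.114 m is 22.8.

```bash
echo '[10,-0.2,0,0,1,20,-0.2,0,0,1,22.8,-0.2,8,0,1,22.8,-0.2,17,0,1,22.8,-0.2,25,0,1,22.8,-0.2,30,0,1,22.8,-0.2,30,0,1,22.8,-0.2,30,0,1,22.8,-0.2,30,0,1]' > path.dat && python3 -m pendant path.dat; python3 - <<'E'
from h import *
togo([.530,-.110,.020],-.09)
d=snap("wrist");save(d,"w6.png")
E
```

```text
t: 9.7
tcp_pos: [0.5281, -0.1092, 0.0207]
tool_rot: [0.042, 0.999, -0.001, 0.001]
force: [0.3, -0.1, 0.9]
finger_gap: 1.001
gripper_force: 0.0
t 9.7 tcp [ 0.5281 -0.1092  0.0207] shift [-0.002  -0.0007  0.0007] turn 0.005 q [-0.41  0.79  1.8  -0.    0.55 -1.9 ]
```

View pics/w6.png

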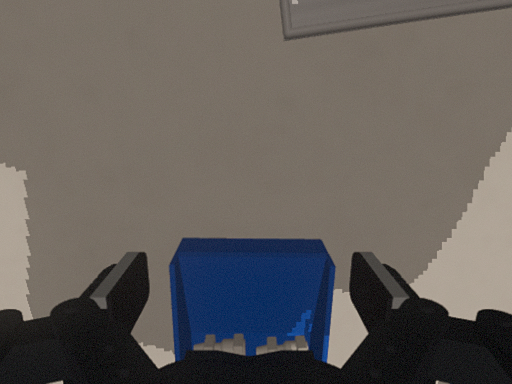

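The box sits centred between the pads, with its front edge at row 240. I'll close, lift, and check whether it droops.

Converted, -0.08 m is -16, -0.05 m is -10.

```bash
echo '[0,0,0,0,0.5,0,0,0,0,0.5,0,0,0,0,0.5,0,0,0,0,0.5,0,0,-4,0,0.5,0,0,-10,0,0.5,0,0,-16,0,0.5,0,0,-16,0,0.5]' > path.dat && python3 -m pendant path.dat 60; python3 - <<'E'
from h import *
d=snap("side");s=sense();p=s["tcp_pos"];print(p,proj(d,p))
C=cloud(d);hsv=cv2.cvtColor(d["pixels"],cv2.COLOR_RGB2HSV)
y=-.085;e=np.array([np.cos(y),np.sin(y)]);n=np.array([-np.sin(y),np.cos(y)])
r=C[...,:2]-p[:2];u=r@e;w=r@n
m=(hsv[...,0]>98)&(hsv[...,0]<128)&(hsv[...,1]>90)&(np.abs(w+.031)<.004)&(u<.08)&(u>-.02)&(C[...,2]>.05)
for a in np.arange(-.02,.08,.01):
    q=m&(u>=a)&(u<a+.01);print(round(a,2),q.sum(),C[q][:,2].min().round(3) if q.any() else '',C[q][:,2].max().round(3) if q.any() else '')
E
```

```text
t: 10.55
tcp_pos: [0.5291, -0.1095, 0.1027]
tool_rot: [0.042, 0.999, -0.001, 0.003]
force: [0.6, -0.6, -2.3]
finger_gap: 0.715
gripper_force: 67.2
[ 0.52803575 -0.10916665  0.10095672] [[243.49002044 203.02814188]]
-0.02 1 0.154 0.154
-0.01 2 0.135 0.158
0.0 0  
0.01 12 0.086 0.214
0.02 32 0.087 0.11
0.03 31 0.088 0.11
0.04 33 0.087 0.11
0.05 32 0.085 0.11
0.06 36 0.085 0.112
0.07 19 0.088 0.116
```

It lifts level with no droop. I'll carry it over the console.

Converted, -0.221 m is -44.2, -0.215 m is -43.

```bash
echo '[-6,0,-2,0,0.5,-16,0,-4,0,0.5,-26,0,-4,0,0.5,-36,0,-4,0,0.5,-43,0,-2,0,0.5,-44.2,0,0,0,0.5,-44.2,0,2,0,0.5,-44.2,0,3,0,0.5,-44.2,0,3,0,0.5]' > path.dat && python3 -m pendant path.dat 60|head -5;  echo '[0,0,1.6,0,0.5,0,0,3.2,0,0.5,0,0,3.2,0,0.5]' > path.dat && python3 -m pendant path.dat 30
```

```text
t: 11.5
tcp_pos: [0.7441, -0.1268, 0.0815]
tool_rot: [0.043, 0.999, 0.001, -0.003]
force: [0.1, 0.8, -3.0]
finger_gap: 0.712
t: 11.8
tcp_pos: [0.7456, -0.1277, 0.0695]
tool_rot: [0.042, 0.999, -0.0, -0.001]
force: [-5.8, -0.4, 3.7]
finger_gap: 0.715
gripper_force: 68.9
```

Converted, 0.012 m is 2.4, 0.008 m is 1.6.

```bash
echo '[0,0,0.8,0,0.5,0,0,1.6,0,0.5,0,0,2.4,0,0.5,0,0,2.4,0,0.5]' > path.dat && python3 -m pendant path.dat 20; cat > pitch.py <<'E'
from h import *
d=snap("side");s=sense();p=s["tcp_pos"]
C=cloud(d);hsv=cv2.cvtColor(d["pixels"],cv2.COLOR_RGB2HSV)
R=Ro.from_quat(s["tool_rot"]).as_matrix();e=-R[:2,0];n=R[:2,1]
r=C[...,:2]-p[:2];u=r@e;w=r@n
m=(hsv[...,0]>98)&(hsv[...,0]<128)&(hsv[...,1]>90)&(np.abs(w+.031)<.004)&(u<.09)&(u>.008)&(np.abs(C[...,2]-p[2]-.02)<.08)
U=[];B=[];T=[]
for a in np.arange(.012,.07,.004):
    q=m&(u>=a)&(u<a+.004)
    if q.sum()>5:U.append(a);B.append(C[q][:,2].min());T.append(C[q][:,2].max())
if len(U)>3:
    print(len(U),"bottom slope",np.degrees(np.arctan(np.polyfit(U,B,1)[0])).round(1),"top slope",np.degrees(np.arctan(np.polyfit(U,T,1)[0])).round(1),"bottom z at tcp",np.polyval(np.polyfit(U,B,1),0).round(4),"tcp",p.round(4))
cv2.imwrite("pics/pitch.png",d["pixels"][:,:,::-1])
E
python3 pitch.py
```

```text
t: 12.2
tcp_pos: [0.7456, -0.1277, 0.0584]
tool_rot: [0.042, 0.999, -0.0, -0.001]
force: [-7.6, 0.7, 7.0]
finger_gap: 0.714
gripper_force: 70.9
12 bottom slope 18.1 top slope 31.9 bottom z at tcp 0.0349 tcp [ 0.7456 -0.1277  0.0584]
```

It pivots in the grip with little force. I'll lower it further.

Converted, 0.012 m is 2.4, 0.008 m is 1.6.

```bash
echo '[0,0,0.8,0,0.5,0,0,1.6,0,0.5,0,0,2.4,0,0.5,0,0,2.4,0,0.5]' > path.dat && python3 -m pendant path.dat 20;python3 pitch.py
```

```text
t: 12.65
tcp_pos: [0.7463, -0.1278, 0.0464]
tool_rot: [0.042, 0.999, -0.0, -0.0]
force: [-6.4, 0.8, 4.3]
finger_gap: 0.711
gripper_force: 73.5
11 bottom slope 28.4 top slope 43.6 bottom z at tcp 0.0225 tcp [ 0.7462 -0.1278  0.0465]
```

```bash
cat > lid.py <<'E'
from h import *
s=sense();p=s["tcp_pos"];R=Ro.from_quat(s["tool_rot"]).as_matrix();e=-R[:2,0];n=R[:2,1]
for k in("scene","side"):
    d=snap(k);C=cloud(d);r=C[...,:2]-p[:2];u=r@e;w=r@n
    h=C[...,2]-p[2]
    m=(np.abs(w)<.027)&(u>.045)&(u<.15)&(h>.03)&(h<.15)
    m=cv2.erode(m.astype(np.uint8),np.ones((2,2)))>0
    U,H=u[m],h[m]
    if len(U)<20: print(k,len(U));continue
    v=np.ones(len(U),bool)
    for _ in range(8):
        X=np.c_[U[v],H[v]];c=X.mean(0);dr=np.linalg.svd(X-c,full_matrices=False)[2][0];nn=np.array([-dr[1],dr[0]])
        res=(np.c_[U,H]-c)@nn;v=np.abs(res)<max(.004,.02*.6**_)
    if dr[0]<0:dr=-dr
    print(k,len(U),v.sum(),"lid elev",np.degrees(np.arctan2(dr[1],dr[0])).round(1),"pitch",(np.degrees(np.arctan2(dr[1],dr[0]))-28.2).round(1),"c",c.round(3))
E
python3 lid.py
```

```text
scene 549 468 lid elev 52.1 pitch 23.9 c [0.094 0.081]
side 713 577 lid elev 52.2 pitch 24.0 c [0.094 0.08 ]
```

Converted, 0.007 m is 1.4, 0.006 m is 1.2.

```bash
echo '[0,0,0.6,0,0.5,0,0,1.2,0,0.5,0,0,1.4,0,0.5,0,0,1.4,0,0.5]' > path.dat && python3 -m pendant path.dat 20;python3 lid.py
```

```text
t: 13.2
tcp_pos: [0.7468, -0.1278, 0.0425]
tool_rot: [0.042, 0.999, -0.0, 0.0]
force: [-10.7, 0.7, 15.6]
finger_gap: 0.715
gripper_force: 75.6
scene 589 479 lid elev 55.4 pitch 27.2 c [0.09  0.086]
side 734 569 lid elev 55.0 pitch 26.8 c [0.09  0.085]
```

The box is pitched 27° in the grip. I'll firm up the grip, lift it, and carry it smoothly to the tray.

Converted, -0.11 m is -22, -0.107 m is -21.4.

```bash
echo '[0,0,0,0,0.5,0,0,-0.6,0,0.5,0,0,-1.6,0,0.5,0,0,-3.2,0,0.5,0.6,0,-5.2,0,0.5,1.2,0,-7.6,0,0.5,2,0,-10.2,0,0.5,3,0.4,-12.8,0,0.5,4,1,-15.4,0,0.5,5.2,2,-17.6,0,0.5,6.6,3.2,-19.4,0,0.5,8.2,4.8,-20.6,0,0.5,10,6.6,-21.4,0,0.5,11.8,8.4,-22,0,0.5,13.6,10.2,-22,0,0.5,15.2,11.8,-22,0,0.5,16.6,13.2,-22,0,0.5,17.6,14.2,-22,0,0.5,18.2,14.8,-22,0,0.5,18.4,15,-22,0,0.5]' > path.dat && python3 -m pendant path.dat 90; python3 lid.py; python3 -c "
from h import *
togo([.528,.1455,.152],-.085)"
```

```text
t: 15.3
tcp_pos: [0.6618, -0.0446, 0.1471]
tool_rot: [0.042, 0.999, -0.0, -0.0]
force: [0.2, -0.4, -3.7]
finger_gap: 0.708
gripper_force: 97.6
scene 703 685 lid elev 54.5 pitch 26.3 c [0.091 0.085]
side 533 519 lid elev 55.5 pitch 27.3 c [0.091 0.083]
t 15.4 tcp [ 0.6621 -0.0451  0.1472] shift [ 0.1498  0.1785 -0.0049] turn 0.0 q [-0.24  0.7   1.42 -0.    1.02 -1.72]
```

```bash
echo '[0.4,0.4,0,0,0.5,1.2,1.4,0,0,0.5,2.4,2.8,0,0,0.5,3.9,4.6,0,0,0.5,5.6,6.8,0,0,0.5,7.6,9.2,0,0,0.5,9.8,11.6,0,0,0.5,12,14.2,0,0,0.5,14,16.6,0,0,0.5,16.2,19.2,0,0,0.5,18.2,21.8,0,0,0.5,20.4,24.2,0,0,0.5,22.4,26.8,0,0,0.5,24.2,29,1,0,0.5,26,31,2,0,0.5,27.6,32.8,4,0,0.5,28.8,34.2,6,0,0.5,29.6,35.2,8,0,0.5,30,35.7,10,0,0.5,30,35.7,11,0,0.5]' > path.dat && python3 -m pendant path.dat; python3 - <<'E'
from h import *
togo([.528,.1455,.045],-.085)
a=snap("scene");b=snap("wrist");cv2.imwrite("pics/p7.png",np.hstack([cv2.resize(a["pixels"][150:340,150:340,::-1],(400,400)),cv2.resize(b["pixels"][:,64:448,::-1],(400,400))]))
E
```

```text
t: 17.4
tcp_pos: [0.5269, 0.1457, 0.0907]
tool_rot: [0.042, 0.999, -0.0, -0.001]
force: [-0.4, -0.3, -2.9]
finger_gap: 0.712
gripper_force: 97.7
t 17.4 tcp [0.5269 0.1457 0.0907] shift [-0.0012 -0.0001  0.0457] turn 0.001 q [ 0.07  0.67  1.76 -0.    0.72 -1.42]
```

View pics/p7.png

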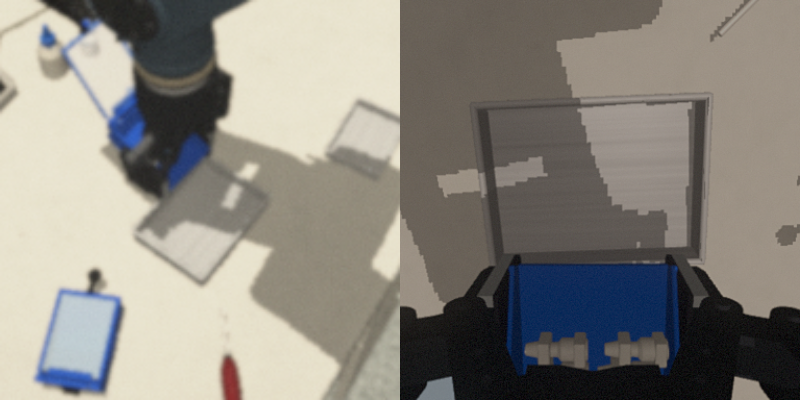

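In the left scene view the tipped box is over the tray's rear part, with the lid held open. In the right wrist view the fittings sit at the ramp's foot (about (595,350)) and the box is centred on the tray (about (590,180)). I'll lower it and shake gently.

```bash
cat > cnt.py <<'E'
from h import *
import sys
d=snap("wrist");s=sense();p=s["tcp_pos"];C=cloud(d);hsv=cv2.cvtColor(d["pixels"],cv2.COLOR_RGB2HSV)
blue=(hsv[...,0]>98)&(hsv[...,0]<128)&(hsv[...,1]>90)
r=C-p;t=(np.abs(C[...,1]-.1455)<.055)&(C[...,0]>.462)&(C[...,0]<.543)&(C[...,2]>.008)&(C[...,2]<.022)&~blue
b=(np.abs(r[...,1])<.033)&(r[...,0]>-.012)&(r[...,0]<.08)&(r[...,2]>-.02)&(r[...,2]<.06)&~blue&(hsv[...,1]<60)&(hsv[...,2]>90)&(d["range_z"]>.05)
for nm,m in(("tray",t),("box",b)):
    k,l,st,ce=cv2.connectedComponentsWithStats(m.astype(np.uint8))
    print(nm,m.sum(),[(st[i,4],ce[i].round().tolist(),np.median(C[l==i],0).round(3).tolist()) for i in range(1,k) if st[i,4]>25])
cv2.imwrite("pics/c%d.png"%(s["t"]*100),d["pixels"][:,:,::-1]);print(p.round(4))
E
echo '[0.4,0,2,0,0.5,0.8,0,4,0,0.5,0.8,0,6,0,0.5,0.8,0,8,0,0.5,0.8,0,9,0,0.5,0.8,0,9,0,0.5]' > path.dat && python3 -m pendant path.dat|head -2; python3 cnt.py; echo '[1.6,0,0,0,0.5,-1.6,0,0,0,0.5,1.6,0,0,0,0.5,-1.6,0,0,0,0.5,1.6,0,0,0,0.5,-1.6,0,0,0,0.5,1.6,0,0,0,0.5,-1.6,0,0,0,0.5,0,0,0,0,0.5,0,0,0,0,0.5,0,0,0,0,0.5]' > path.dat && python3 -m pendant path.dat; python3 cnt.py
```

```text
t: 18.1
tcp_pos: [0.5231, 0.1458, 0.0462]
tray 175 [(np.int32(128), [116.0, 142.0], [0.466, 0.091, 0.014])]
box 2130 [(np.int32(1070), [293.0, 337.0], [0.543, 0.162, 0.055]), (np.int32(641), [227.0, 338.0], [0.542, 0.136, 0.055]), (np.int32(361), [197.0, 337.0], [0.541, 0.124, 0.055])]
[0.5235 0.1459 0.0467]
t: 19.25
tcp_pos: [0.5223, 0.146, 0.0474]
tool_rot: [0.042, 0.999, -0.0, -0.001]
force: [-0.6, 1.0, -2.2]
finger_gap: 0.714
gripper_force: 97.8
tray 3017 [(np.int32(656), [296.0, 137.0], [0.472, 0.172, 0.011]), (np.int32(98), [118.0, 141.0], [0.464, 0.091, 0.013]), (np.int32(1411), [208.0, 173.0], [0.484, 0.13, 0.011]), (np.int32(803), [284.0, 188.0], [0.494, 0.166, 0.011])]
box 24 []
[0.5228 0.146  0.0474]
```

The box pours empty: the white blobs in the tray add up to four fittings (one double-sized) and none show in the box. I'll carry it back to its old spot, front edge down.

```bash
echo '[0,0,-3,0,0.5,0,0,-8,0,0.5,0,0,-14,0,0.5,0,-1,-18,0,0.5,-0.4,-4,-20,0,0.5,-0.8,-9,-20,0,0.5,-1.2,-15,-20,0,0.5,-1.8,-22,-20,0,0.5,-2.4,-29,-20,0,0.5,-3,-36,-20,0,0.5,-3.6,-42,-20,0,0.5,-4,-47,-18,0,0.5,-4.2,-49.6,-14,0,0.5,-4.2,-50.8,-9,0,0.5,-4.2,-51,-4,0,0.5,-4.2,-51,0,0,0.5,-4.2,-51,2,0,0.5,-4.2,-51,3,0,0.5,-4.2,-51,3,0,0.5]' > path.dat && python3 -m pendant path.dat; python3 lid.py;python3 pitch.py
```

```text
t: 21.2
tcp_pos: [0.5227, -0.1101, 0.0318]
tool_rot: [0.042, 0.999, 0.0, -0.0]
force: [0.6, 0.6, -3.3]
finger_gap: 0.709
gripper_force: 98.3
scene 541 525 lid elev 54.7 pitch 26.5 c [0.09  0.083]
side 556 546 lid elev 54.8 pitch 26.6 c [0.093 0.084]
12 bottom slope 27.9 top slope 8.1 bottom z at tcp 0.013 tcp [ 0.5236 -0.1102  0.0331]
```

Converted, 0.008 m is 1.6, 0.006 m is 1.2.

```bash
echo '[0,0,0.6,0,0.5,0,0,1.2,0,0.5,0,0,1.6,0,0.5,0,0,1.6,0,0.5]' > path.dat && python3 -m pendant path.dat ; echo '[0,0,0,0,0.7,0,0,0,0,0.7,0,0,0,0,0.7]' > path.dat && python3 -m pendant path.dat 20; python3 lid.py
```

```text
t: 21.75
tcp_pos: [0.5228, -0.1098, 0.024]
tool_rot: [0.042, 0.999, 0.0, -0.0]
force: [-1.1, -0.3, -2.9]
finger_gap: 0.709
gripper_force: 98.3
t: 22.05
tcp_pos: [0.523, -0.11, 0.0242]
tool_rot: [0.042, 0.999, -0.0, 0.0]
force: [-0.5, 1.1, -2.9]
finger_gap: 0.717
gripper_force: 98.3
scene 539 531 lid elev 55.2 pitch 27.0 c [0.09  0.084]
side 521 515 lid elev 54.9 pitch 26.7 c [0.093 0.083]
```

Converted, 0.006 m is 1.2, 0.004 m is 0.8.

```bash
echo '[0,0,0.4,0,0.7,0,0,0.8,0,0.7,0,0,1.2,0,0.7,0,0,1.2,0,0.7]' > path.dat && python3 -m pendant path.dat 20; echo '[-0.6,0,0.4,0,0.7,-1.2,0,0.8,0,0.7,-1.2,0,0.8,0,0.7]' > path.dat && python3 -m pendant path.dat; python3 lid.py
```

```text
t: 22.55
tcp_pos: [0.5232, -0.11, 0.0211]
tool_rot: [0.042, 0.999, -0.0, 0.001]
force: [-3.7, 0.6, 21.7]
finger_gap: 0.714
gripper_force: 101.6
t: 22.85
tcp_pos: [0.524, -0.1099, 0.0207]
tool_rot: [0.041, 0.999, 0.0, -0.005]
force: [-17.8, -2.6, 58.1]
finger_gap: 0.711
gripper_force: 105.7
scene 542 530 lid elev 53.9 pitch 25.7 c [0.091 0.082]
side 534 522 lid elev 53.9 pitch 25.7 c [0.094 0.083]
```

```bash
echo '[0.8,0,-1.2,0,0.7,0.8,0,-1.2,0,0.715,0.8,0,-1.2,0,0.715]' > path.dat && python3 -m pendant path.dat 20; echo '[0,0,0,0,0.72,0,0,0,0,0.72]' > path.dat && python3 -m pendant path.dat|tail -3;python3 lid.py; echo '[0,0,0,0,0.725,0,0,0,0,0.725]' > path.dat && python3 -m pendant path.dat|tail -3;  python3 lid.py
```

```text
t: 23.25
tcp_pos: [0.5252, -0.1103, 0.021]
tool_rot: [0.042, 0.999, -0.0, 0.0]
force: [-2.6, -0.2, 14.7]
finger_gap: 0.714
gripper_force: 54.7
force: [-2.2, -1.3, 13.4]
finger_gap: 0.725
gripper_force: 30.4
scene 537 528 lid elev 54.8 pitch 26.6 c [0.089 0.083]
side 510 502 lid elev 54.7 pitch 26.5 c [0.094 0.085]
force: [0.5, 0.2, 3.2]
finger_gap: 0.725
gripper_force: 4.7
scene 227 226 lid elev 27.3 pitch -0.9 c [0.129 0.04 ]
side 200 200 lid elev 27.9 pitch -0.3 c [0.133 0.04 ]
```

The box settled flat, with the lid still at its open stop. I'll release and retreat upward.

Units first: shifts go in units of 5 mm and turns go in units of 0.1 rad. So -0.18 m is -36, -0.15 m is -30.

```bash
echo '[0,0,0,0,0.8,0,0,0,0,1,0,0,0,0,1,0,0,-4,0,1,0,0,-12,0,1,4,0,-22,0,1,12,0,-30,0,1,20,0,-36,0,1,20,0,-36,0,1]' > path.dat && python3 -m pendant path.dat|head -2; python3 - <<'E'
from h import *
a=snap("scene");b=snap("side");import pickle;pickle.dump((b,a),open("p5.pkl","wb"))
from box import boxpose
boxpose([b,a],(.56,-.112))
for d in(a,b):
    C=cloud(d);m=(C[...,0]>.42)&(C[...,0]<.6)&(C[...,1]>.05)&(C[...,1]<.25)&(C[...,2]>.018)&(C[...,2]<.035);P=C[m]
    r=cv2.minAreaRect((P[:,:2]*1000).astype(np.float32));print("tray",len(P),r,np.percentile(P[:,:2],[1,99],axis=0).round(3).tolist())
cv2.imwrite("pics/fin.png",np.hstack([cv2.resize(a["pixels"][110:300,190:380,::-1],(400,400)),cv2.resize(b["pixels"][130:270,170:310,::-1],(400,400))]))
E
```

```text
t: 24.75
tcp_pos: [0.4217, -0.1003, 0.2025]
492 [ 563.6 -116. ] [64.7 91.9] 84.5
418 [ 560.8 -114. ] [65.1 91.9] 83.6
all ((562.3125, -114.62836456298828), (67.1622314453125, 94.77733612060547), 84.54264068603516)
tray 375 ((527.3419189453125, 132.46005249023438), (154.97726440429688, 152.6479949951172), 87.23895263671875) [[0.451, 0.083], [0.55, 0.211]]
tray 141 ((501.6619567871094, 146.37905883789062), (130.4302520751953, 95.58507537841797), 87.36039733886719) [[0.452, 0.081], [0.551, 0.211]]
```

View pics/fin.png

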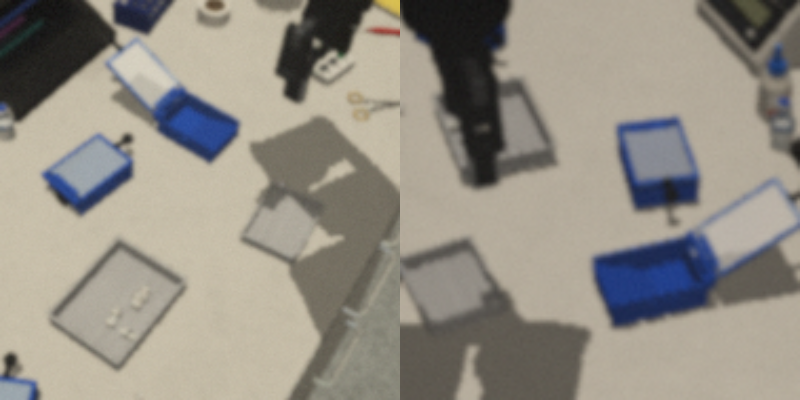

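The final view shows the box empty and upright, with its lid at (145,75). The fittings are in the tray: a pair at (140,297) and singles at (113,318) and (128,333). The tray hasn't moved.

```bash
python3 -c "
from station import job
print(job.sign_off())"
```

```text
the job is handed in; nothing more can be done
None
```

Job handed in at about 25 s: all four fittings are in the tray, the empty box stands upright with its lid open, and the tray and the other things in view are where they were; to pitch the box I pressed it onto the sloped console, and it needed a light shake over the tray to empty.

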